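# Change over the battery packs on the silversmith's bench chargers

## Robot

A 6-joint arm with a two-finger parallel gripper is mounted at the origin on the work surface. World frame = base frame: x ahead of the robot, y to its left, z up, the work surface at z = 0. Lengths are in m, angles in degrees, forces in N, time in s.
With the tool pointing down it reaches from about 0.4 to 0.825 m from the base axis. Payload 7 kg.
Tool frame: the origin (TCP) lies on the centre line of the jaws, within the pads' length; the fingertips stand 19 mm ahead of it and the grasp point (between the pads) is the TCP (r.tips_ahead is the distance from the TCP to the fingertips, in m); z points along the fingers, y is the line along which they close (so a half turn about z gives the same grasp; the last joint's range is limited). The gripper opens to 88 mm and grips with 3 to 60 N. Pads are 19 mm wide; open, the fingers measure 130 mm over their backs; the gripper's body (78 mm by 193 mm) begins 47 mm behind the grasp point.
Start: joints at [-49.383, 20.546, 0.682, 0, -70.136, -16.507], TCP at [0.276, -0.616, 0.246] pointing down, gripper open.
Joint ranges: [-176.03, 176.03], [-82.01, 121.73], [-58.28, 71.71], [-173.87, 95.51], [-174.79, -0.11], [-173.66, 173.66]. Speed limits (degrees/s): [136.94, 136.94, 172.46, 180, 180, 180].

## Interface

Orientations are given as [roll, pitch, yaw] about the fixed x, y, z axes, in that order (R = Rz(yaw) Ry(pitch) Rx(roll)).
In Python, from plant import r, viewer, close_job gives the robot as it stands. The module is installed in compiled form; this text tells all that it offers.
- The arm moves only by the tool arm_command, never from a script. Its arguments are lists of equal length, an entry for each row: "travel": the shift along the world's x, y, z scaled (see below), a list of three; "delta_rot": the turn, a rotation vector about the world's x, y, z scaled (see below), a list of three. In form: {"travel": [[dx, dy, dz], ...], "delta_rot": [[rx, ry, rz], ...]}. A call has 1 to 20 rows; each row is the pose to reach, as a shift and turn from the pose commanded when the call began; what a row does not reach only later rows make up. The controller multiplies each number of a shift by 0.5 m and each number of a turn by 90 degrees. A row lasts 1/8 s, in which the tool goes at most 62.5 mm and 10.7 degrees, less where a joint would pass 70% of its speed; a pose out of reach is approached as far as the arm can. A call with a number of a shift or a turn outside -1 to 1 is refused whole. A call with a gripper value outside its range is refused whole. "grip" is the opening, from 0 (shut) to 1 (fully open), set as the call begins (left out, the last holds). The fingers move at their own pace and stop on an object; "newtons" is the grip in N (left out, the last holds). Time passes only in rows, so rows that repeat a pose let the fingers close. It gives the time, the measured TCP pose, the force, the opening and the grip force at its end, in the units of the state.
- r.get_state(): the state, without advancing time (a new reading comes with each control period).
- viewer.capture(name): name is "scene" or "top" or "wrist"; returns a dict with "img" (480x640x3 uint8, red, green, blue), "camera_matrix" (3x3 intrinsics, pixels), "R" (3x3) and "t" (3): a world point X has camera coordinates R X + t; the wrist camera has in their place "mount" (4x4, takes a point from camera to tool coordinates, whose origin is the TCP and whose axes are the flange's). Camera axes: x right, y down, z forward; pixel columns grow to the right and rows downward; lengths in m; the calibration is good to about 2 mm. A picture is of the moment at which its call begins: read the wrist's pose just before it. There is no depth.
- close_job(): hands the job in; it is judged then, once.
The state is a dict: "time_s": time; "joints": joint angles; "qd": joint speeds; "joint_torque": joint torques, N m; "tcp_pos": TCP position; "eef_rot": TCP orientation; "contact_force": force on the tool from outside, world axes, zero at the start; "moment": the same for the moment, N m; "gripper_width": finger opening in m; "gripper_force": force on a finger pad.
Only numpy, scipy, OpenCV 4.12 (cv2) and the standard library are available. Lean on these libraries where they do the work, as an engineer would, in place of code of your own. Each camera call takes 0.05 s, during which the arm holds its last target. There are 200 camera calls.

## Task

The green battery pack is charged: pull it out of its charger past the spring catch, until it is wholly clear of the charger's rails, and leave it standing flat on the bench just in front of that charger. The orange pack was left part-way out of the other charger: push it fully home past its spring catch. Leave the other things on the bench where they are.

Things in the scene. Friction and masses are not known exactly. Their poses are not given: they have to be found in the camera images.
- pack_green: Charged battery pack, black, green top and fin; at the start fully home in charger_green. 100 mm long (x), foot flange 76 mm wide, 10 mm high; body above it 58 mm wide, flat top at 40 mm; about 0.45 kg. On top an upright fin (see the fin point). Steel ribs on both sides stick out 4 mm, 10 mm behind the centre. Origin: centre of its underside; x to its rear, into the charger; z up.
- pack_orange: Battery pack, black, orange top and fin; at the start 18 to 30 mm short of home in charger_orange. 100 mm long (x), foot flange 76 mm wide, 10 mm high; body above it 58 mm wide, flat top at 40 mm; about 0.45 kg. On top an upright fin (see the fin point). Steel ribs on both sides stick out 4 mm, 10 mm behind the centre. Origin: centre of its underside; x to its rear, into the charger; z up.
- pack_green_fin (a point): Middle of the top edge of the green pack's upright cross fin, 70 mm high: 10 mm thick (x), 50 mm wide (y), rising 30 mm from the flat top, 20 mm in front (-x) of the pack's centre. Behind it 65 mm and in front of it 25 mm of the flat top are free for shut fingers, to drag or push the pack by it.
- pack_orange_fin (a point): Middle of the top edge of the orange pack's upright cross fin, 70 mm high: 10 mm thick (x), 50 mm wide (y), rising 30 mm from the flat top, 20 mm in front (-x) of the pack's centre. Behind it 65 mm and in front of it 25 mm of the flat top are free for shut fingers, to drag or push the pack by it.
- charger_green: Grey green-lamp charger fixed to the bench, holds the green pack. Two grooved rails (x -30 to +50 mm, 18 mm high, 103 mm over both) guide the foot flange, 1 mm play each side; the pack slides on the bench, along x only, out to the front (-x). Housing behind, x 51 to 101, 52 mm high, stops it. Origin: on the bench, where the home pack's origin lies; x to the rear, yaw within 0.35.
- charger_orange: Grey orange-lamp charger fixed to the bench, holds the orange pack. Two grooved rails (x -30 to +50 mm, 18 mm high, 103 mm over both) guide the foot flange, 1 mm play each side; the pack slides on the bench, along x only, out to the front (-x). Housing behind, x 51 to 101, 52 mm high, stops it. Origin: on the bench, where the home pack's origin lies; x to the rear, yaw within 0.35.
- charger_green_catch (a point): Middle of the spring catch, 30 mm high: a steel roller on each side in a black housing (42 mm high, 113 mm over both). The pack's ribs force the rollers apart when it is 14 to 1 mm short of home, snapping over at 7 mm; this takes about 10 to 18 N along x, bench friction included. Once past it the pack slides freely, and is clear of the rails when more than 80 mm out.
- charger_orange_catch (a point): Middle of the spring catch, 30 mm high: a steel roller on each side in a black housing (42 mm high, 113 mm over both). The pack's ribs force the rollers apart when it is 14 to 1 mm short of home, snapping over at 7 mm; this takes about 10 to 18 N along x, bench friction included. Keep pushing past it until the pack meets the housing; it then stays.
- pitch_block: Bystander: dark wooden chasing block 120 x 180 x 49 mm with small silver domes, 2 kg. Origin under its centre.
- tape: Bystander: green ring of tape, 60 mm across, 22 mm high. Origin under its centre.
- hammer: Bystander: hammer lying on the bench, 220 mm long, wooden handle.
- punch_cup: Bystander: blue cup 72 mm across, 85 mm high, with steel punches standing in it up to 130 mm. Origin under its centre.
Things that resemble listed ones, but are neither listed nor needed, are in the scene too. What is shaped like the charger_green but yellow is not meant. Leave any purple look-alike of the pack_green alone.

How it is judged (in metres and radians):
At the end, for the whole second after the job is handed in: Green pack flat on the bench (tilt under 0.12 rad, underside below 12 mm), its origin 83 to 250 mm in front of its charger's and within 80 mm sideways; orange pack flat, within 5 mm of home along and 10 mm across its charger; both at rest (under 0.02 m/s) (x of pack_green in the frame of charger_green between -0.25 and -0.083 m and y of pack_green in the frame of charger_green between -0.08 and 0.08 m and height (world z) of each of pack_green, pack_orange below 0.012 m and linear speed of each of pack_green, pack_orange below 0.02 m/s and angle between each of pack_green, pack_orange's own z axis and vertical below 0.12 rad and x of pack_orange in the frame of charger_orange above -0.005 m and y of pack_orange in the frame of charger_orange between -0.01 and 0.01 m); the robot touches nothing.
It fails at once if the chasing block is moved more than 30 mm (distance of pitch_block from where it was at the start of the episode above 0.03 m).
It fails at once if the tape is moved more than 30 mm (distance of tape from where it was at the start of the episode above 0.03 m).
It fails at once if the hammer is moved more than 30 mm (distance of hammer from where it was at the start of the episode above 0.03 m).
It fails at once if the cup is moved more than 30 mm (distance of punch_cup from where it was at the start of the episode above 0.03 m).
It also fails if it takes over 43 s, if anything falls off the work surface, if the arm or the gripper's body presses on something with over 40 N, if the wrist force passes 120 N, or if a joint passes its speed limit or range.

## Working session

There is one attempt and no reset: what is moved stays moved. The work goes in short steps, Python scripts to look and compute and a tool call to move; the robot and the scene stay as the last step left them, time stands still between calls to the robot, and variables do not carry over. Pictures are saved under pics/ and viewed, at most 10 in all, crops included, and the job is handed in when it is done.

Besides the shell and the picture viewer there is one more tool, called after ">>>" in YAML: its name, and indented under it one key for each argument. arm_command: Moves the arm, as the interface text tells. Shifts and turns lie within -1 to 1; 1 stands for 0.5 m of shift or 90 degrees of turn. Its arguments: {"type":"object","properties":{"travel":{"type":"array"},"delta_rot":{"type":"array"},"grip":{"type":"number"},"newtons":{"type":"number"}},"required":["travel","delta_rot"]}

```bash
mkdir -p pics
python3 - <<'E'
from plant import r, viewer
import cv2, pickle
s=r.get_state(); print({k:s[k] for k in('time_s','tcp_pos','eef_rot','contact_force','gripper_width')})
d={}
for n in('scene','top'):
    c=viewer.capture(n); d[n]=c; cv2.imwrite(f'pics/{n}0.png',c['img'][:,:,::-1])
    print(n,c['camera_matrix'],c['R'],c['t'])
pickle.dump(d,open('c0.pkl','wb'))
E
```

```text
{'time_s': 0.0, 'tcp_pos': array([ 0.27554195, -0.61570542,  0.24463243]), 'eef_rot': array([ 1.79907485e+02, -7.04563469e-03, -1.55894787e+02]), 'contact_force': array([-0.34819969,  0.44543711, -0.51671385]), 'gripper_width': 0.08739116080605068}
scene [[460.21888363   0.         320.92439306]
 [  0.         460.21888363 248.0420668 ]
 [  0.           0.           1.        ]] [[-0.17932491  0.98378583  0.00283248]
 [ 0.55588747  0.10370205 -0.82476361]
 [-0.81168448 -0.14632612 -0.56547057]] [ 0.0967145  -0.2698704   1.72913075]
top [[507.67950104   0.         318.92823403]
 [  0.         507.67950104 235.67319314]
 [  0.           0.           1.        ]] [[ 3.38649953e-04 -9.99903197e-01 -1.39097739e-02]
 [-9.96924795e-01  7.52442741e-04 -7.83606149e-02]
 [ 7.83634957e-02  1.38935353e-02 -9.96828035e-01]] [0.00935421 0.59241586 1.18569581]
```

View pics/top0.png

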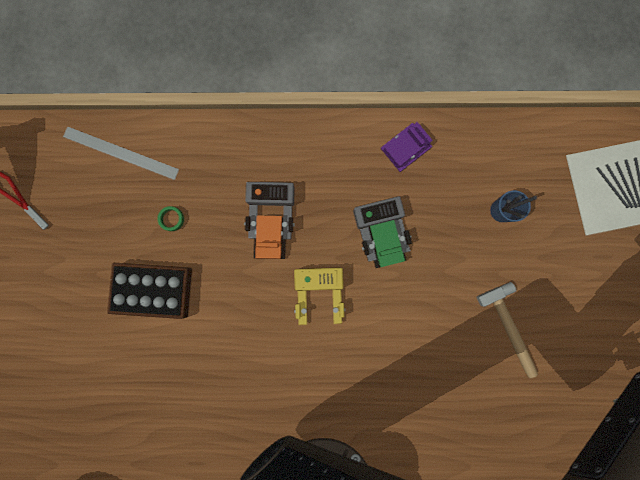

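View pics/scene0.png

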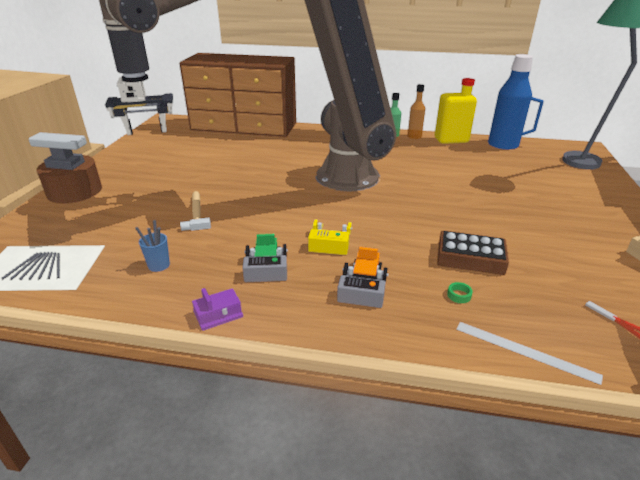

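The top view shows the green pack near (388,243), orange near (268,235), and the yellow decoy charger near (320,290). The front of both chargers faces the robot. The scene view shows the fins at (266,241) green and (368,255) orange.

```bash
cat > h.py <<'E'
import numpy as np, cv2
def ray(c,p):
    C=-c['R'].T@c['t']; d=c['R'].T@np.linalg.inv(c['camera_matrix'])@np.array([p[0],p[1],1.]); return C,d
def plane(c,p,z):
    C,d=ray(c,p); return C+d*(z-C[2])/d[2]
def tri(c1,p1,c2,p2):
    (a,u),(b,v)=ray(c1,p1),ray(c2,p2); u=u/np.linalg.norm(u);v=v/np.linalg.norm(v)
    s=np.linalg.lstsq(np.c_[u,-v],b-a,rcond=None)[0]; A=a+s[0]*u;B=b+s[1]*v
    return (A+B)/2,np.linalg.norm(A-B)
def mask(img,col):
    h=cv2.cvtColor(img,cv2.COLOR_RGB2HSV)
    lo,hi={'orange':((5,190,130),(16,255,255)),'green':((55,130,50),(80,255,255))}[col]
    return cv2.inRange(h,lo,hi)
def blob(img,col,box=None):
    m=mask(img,col)
    if box:
        k=np.zeros_like(m); x0,y0,x1,y1=box; k[y0:y1,x0:x1]=255; m&=k
    cs,_=cv2.findContours(m,cv2.RETR_EXTERNAL,cv2.CHAIN_APPROX_NONE)
    return max(cs,key=cv2.contourArea)
E
python3 - <<'E'
from h import *; import pickle
d=pickle.load(open('c0.pkl','rb'));t=d['top']; s=d['scene']
print(-t['R'].T@t['t'],-s['R'].T@s['t'])
for col,b in(('orange',(240,205,300,265)),('green',(360,215,415,270))):
    c=blob(t['img'],col,b); rc=cv2.minAreaRect(c); print(col,cv2.contourArea(c),rc)
    P=np.array([plane(t,p,.04)[:2] for p in cv2.boxPoints(rc)]); print(P.round(4))
a=cv2.resize(t['img'][175:275,235:425],None,fx=4,fy=4,interpolation=cv2.INTER_CUBIC)
cv2.imwrite('pics/tz.png',a[:,:,::-1])
a=cv2.resize(s['img'][220:310,230:400],None,fx=4.5,fy=4.5,interpolation=cv2.INTER_CUBIC)
cv2.imwrite('pics/sz.png',a[:,:,::-1])
E
```

```text
[ 0.49767563 -0.00756596  1.22848701] [1.57086949 0.18585675 0.75491933]
orange 0.0 ((257.0, 249.0), (0.0, 0.0), 0.0)
[[0.5598 0.1544]
 [0.5598 0.1544]
 [0.5598 0.1544]
 [0.5598 0.1544]]
green 37.5 ((388.84857177734375, 234.19297790527344), (13.720535278320312, 27.634319305419922), 14.931416511535645)
[[ 0.5673 -0.1309]
 [ 0.6301 -0.1481]
 [ 0.6217 -0.1791]
 [ 0.559  -0.1617]]
```

View pics/tz.png

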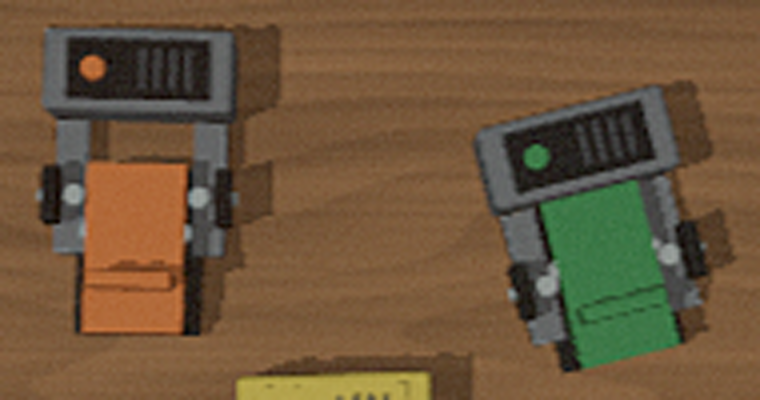

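View pics/sz.png

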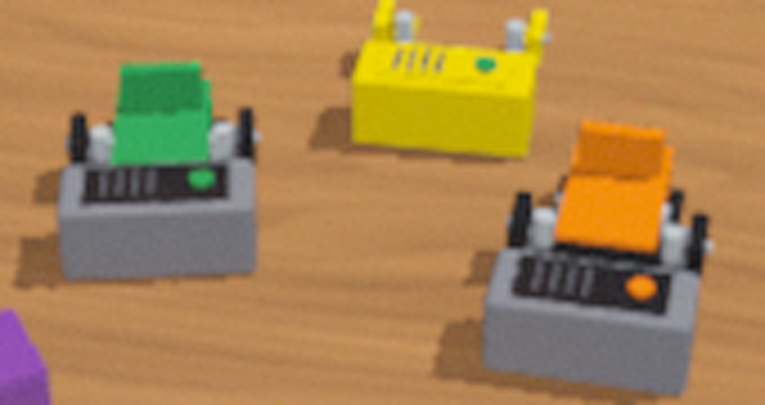

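In the zoomed top view, the fin tops are centred near (623,304) for green and (129,281) for orange. In the zoomed scene view, their top edges are at (161,66) and (624,126).

```bash
sed -i "s/'orange':.*/'orange':((5,150,90),(16,255,255)),'green':((50,90,30),(80,255,255))}[col]/" h.py
cat > m.py <<'E'
from h import *; import pickle
d=pickle.load(open('c0.pkl','rb'));t=d['top']; s=d['scene']
T=lambda x,y:(235+(x-1.5)/4,175+(y-1.5)/4); S=lambda x,y:(230+(x-1.75)/4.5,220+(y-1.75)/4.5)
hs=cv2.cvtColor(t['img'],cv2.COLOR_RGB2HSV); print(hs[240,268],hs[240,385],hs[238,250])
for col,b in(('orange',(240,205,300,265)),('green',(360,219,415,270))):
    m=mask(t['img'],col)
    c=blob(t['img'],col,b); rc=cv2.minAreaRect(c); print(col,cv2.contourArea(c),rc)
    P=np.array([plane(t,p,.04)[:2] for p in cv2.boxPoints(rc)]); print(P.round(4))
print('fin g',tri(t,T(623,304),s,S(161,67))); print('fin o',tri(t,T(129,281),s,S(624,127)))
# housings rear top corners, z=.052
for n,pp in(('hg front',((500,211),(679,163))),('hg back',((476,131),(656,87))),('ho front',((44,115),(235,118))),('ho back',((45,29),(235,31)))):
    A,B=[plane(t,T(*p),.052) for p in pp]; v=A-B; print(n,A[:2].round(4),B[:2].round(4),'yaw',np.degrees(np.arctan2(-v[0],v[1])).round(2),np.linalg.norm(v))
# housing corner heights
for n,a,b in(('hg backR',(656,87),(68,168)),):pass
E
python3 m.py
```

```text
[ 11 181 135] [ 65 126 119] [12 72 95]
orange 1027.5 ((268.0675354003906, 236.6095733642578), (25.3052921295166, 43.61505126953125), 2.0454084873199463)
[[0.5388 0.1597]
 [0.6417 0.1571]
 [0.6394 0.0973]
 [0.5367 0.1003]]
green 1022.5 ((386.7647399902344, 243.05885314941406), (42.6862678527832, 26.678918838500977), 75.96376037597656)
[[ 0.6148 -0.1078]
 [ 0.63   -0.1686]
 [ 0.5328 -0.1917]
 [ 0.5177 -0.1312]]
fin g (array([ 0.5541156 , -0.15313194,  0.07209303]), np.float64(0.0018512278156190157))
fin o (array([0.56735887, 0.12940956, 0.07199341]), np.float64(0.003799019909236591))
hg front [ 0.6094 -0.0858] [ 0.6374 -0.19  ] yaw 15.01 0.10785704673589995
hg back [ 0.6563 -0.0721] [ 0.682  -0.1772] yaw 13.75 0.10816077916801978
ho front [0.6661 0.1805] [0.6642 0.0686] yaw -1.0 0.11190585567222192
ho back [0.7171 0.1805] [0.7156 0.0688] yaw -0.74 0.11168372201697595
```

>>> arm_command:
  travel:
    - [0.03,0.046,-0.005]
    - [0.09,0.138,-0.01]
    - [0.15,0.23,-0.02]
    - [0.21,0.32,-0.03]
    - [0.27,0.414,-0.04]
    - [0.33,0.506,-0.05]
    - [0.39,0.598,-0.06]
    - [0.45,0.69,-0.07]
    - [0.51,0.782,-0.08]
    - [0.56,0.86,-0.09]
    - [0.6,0.92,-0.09]
    - [0.612,0.936,-0.09]
    - [0.612,0.936,-0.09]
    - [0.612,0.936,-0.09]
  delta_rot:
    - [0,0,-0.01]
    - [0,0,-0.02]
    - [0,0,-0.03]
    - [0,0,-0.04]
    - [0,0,-0.05]
    - [0,0,-0.06]
    - [0,0,-0.07]
    - [0,0,-0.08]
    - [0,0,-0.09]
    - [0,0,-0.1]
    - [0,0,-0.11]
    - [0,0,-0.112]
    - [0,0,-0.112]
    - [0,0,-0.112]
  grip: 0

```text
time_s: 1.85
tcp_pos: [0.581, -0.1489, 0.2005]
eef_rot: [180.0, -0.0, -166.0]
contact_force: [0.2, -1.3, 0.8]
gripper_width: 0.0002
gripper_force: 0.0
```

Run:
```python
from plant import r, viewer
import cv2, pickle
s=r.get_state(); print({k:s[k] for k in('time_s','tcp_pos','eef_rot','contact_force','gripper_width','joints')})
c=viewer.capture('wrist'); print(c['mount']); c['p']=s['tcp_pos'];c['e']=s['eef_rot'];pickle.dump(c,open('w1.pkl','wb'))
cv2.imwrite('pics/w1.png',c['img'][:,:,::-1])
```

```text
{'time_s': 1.85, 'tcp_pos': array([ 0.5810381 , -0.14889701,  0.20046974]), 'eef_rot': array([ 1.79993221e+02, -2.65707870e-02, -1.66008815e+02]), 'contact_force': array([ 0.16715006, -1.25668702,  0.77835859]), 'gripper_width': 0.00021984226834354995, 'joints': array([ 4.27407306e+00,  1.54241699e+01, -1.27954311e+01, -2.49302222e-03,
       -6.18077329e+01, -8.02817114e+01])}
[[-8.65306973e-04 -9.54447992e-01 -2.98376074e-01  8.01867840e-02]
 [ 9.99999246e-01 -5.65981766e-04 -1.08958522e-03 -1.12452363e-03]
 [ 8.71077009e-04 -2.98376792e-01  9.54447762e-01 -1.39299462e-01]
 [ 0.00000000e+00  0.00000000e+00  0.00000000e+00  1.00000000e+00]]
```

View pics/w1.png

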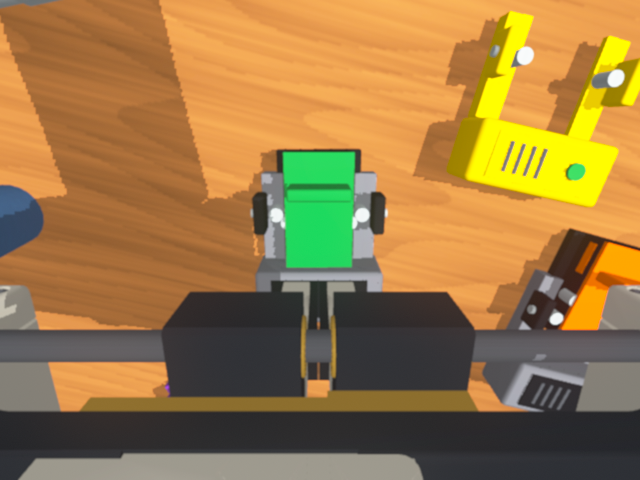

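The wrist view shows the green pack square to the tool, with the fin at (319,187). The shut fingers sit behind the fin on the housing side, so I'll descend there.

>>> arm_command:
  travel:
    - [0,0,-0.04]
    - [0,0,-0.1]
    - [0,0,-0.16]
    - [0,0,-0.21]
    - [0,0,-0.245]
    - [0,0,-0.265]
    - [0,0,-0.27]
    - [0,0,-0.27]
  delta_rot:
    - [0,0,0]
    - [0,0,0]
    - [0,0,0]
    - [0,0,0]
    - [0,0,0]
    - [0,0,0]
    - [0,0,0]
    - [0,0,0]

```text
time_s: 2.9
tcp_pos: [0.5821, -0.1482, 0.0661]
eef_rot: [-180.0, 0.0, -166.0]
contact_force: [-0.7, -0.4, 0.3]
gripper_width: 0.0003
gripper_force: 0.0
```

>>> arm_command:
  travel:
    - [-0.01,-0.0025,0]
    - [-0.0194,-0.0048,0]
    - [-0.025,-0.0062,0]
    - [-0.031,-0.0077,0]
    - [-0.037,-0.0092,0]
    - [-0.043,-0.0107,0]
    - [-0.049,-0.0122,0]
    - [-0.055,-0.0137,0]
    - [-0.061,-0.0152,0]
    - [-0.068,-0.017,0]
  delta_rot:
    - [0,0,0]
    - [0,0,0]
    - [0,0,0]
    - [0,0,0]
    - [0,0,0]
    - [0,0,0]
    - [0,0,0]
    - [0,0,0]
    - [0,0,0]
    - [0,0,0]

```text
time_s: 4.15
tcp_pos: [0.5479, -0.1567, 0.0658]
eef_rot: [-180.0, 0.0, -166.0]
contact_force: [2.4, 0.2, 2.3]
gripper_width: 0.0006
gripper_force: 1.6
```

>>> arm_command:
  travel:
    - [-0.0136,-0.0034,0]
    - [-0.027,-0.0068,0]
    - [-0.041,-0.0102,0]
    - [-0.0545,-0.0136,0]
    - [-0.068,-0.017,0]
    - [-0.0815,-0.0204,0]
    - [-0.095,-0.0238,0]
    - [-0.109,-0.0272,0]
    - [-0.1225,-0.0306,0]
    - [-0.136,-0.034,0]
    - [-0.147,-0.0367,0]
    - [-0.156,-0.0389,0]
    - [-0.162,-0.0405,0]
    - [-0.165,-0.041,0]
    - [-0.165,-0.041,0]
  delta_rot:
    - [0,0,0]
    - [0,0,0]
    - [0,0,0]
    - [0,0,0]
    - [0,0,0]
    - [0,0,0]
    - [0,0,0]
    - [0,0,0]
    - [0,0,0]
    - [0,0,0]
    - [0,0,0]
    - [0,0,0]
    - [0,0,0]
    - [0,0,0]
    - [0,0,0]

```text
time_s: 6.02
tcp_pos: [0.465, -0.1772, 0.0655]
eef_rot: [180.0, -0.0, -166.0]
contact_force: [2.6, -0.1, 2.0]
gripper_width: 0.0003
gripper_force: 1.2
```

Run:
```python
from plant import r, viewer
import cv2
c=viewer.capture('top'); cv2.imwrite('pics/t2.png',cv2.resize(c['img'][150:350,220:450],None,fx=3,fy=3)[:,:,::-1])
```

```text
(no output)
```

View pics/t2.png

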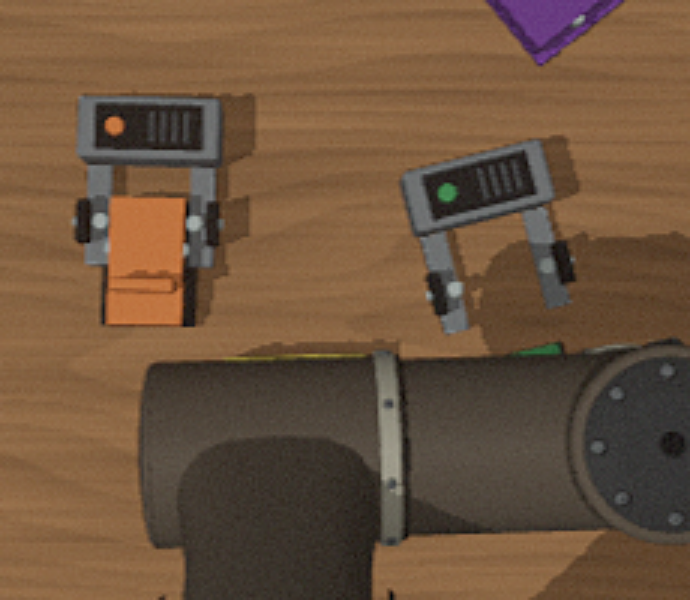

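>>> arm_command:
  travel:
    - [0.01,0.0025,0]
    - [0.016,0.004,0]
    - [0.016,0.004,0.04]
    - [0.016,0.004,0.12]
    - [0.016,0.004,0.2]
    - [0.016,0.01,0.255]
    - [0.025,0.06,0.27]
    - [0.045,0.14,0.27]
    - [0.065,0.22,0.27]
    - [0.085,0.3,0.27]
    - [0.105,0.38,0.27]
    - [0.12,0.46,0.27]
    - [0.135,0.53,0.27]
    - [0.15,0.585,0.27]
    - [0.156,0.61,0.27]
    - [0.156,0.613,0.27]
    - [0.156,0.613,0.27]
  delta_rot:
    - [0,0,0]
    - [0,0,0]
    - [0,0,0]
    - [0,0,0]
    - [0,0,0]
    - [0,0,0]
    - [0,0,-0.02]
    - [0,0,-0.04]
    - [0,0,-0.06]
    - [0,0,-0.08]
    - [0,0,-0.1]
    - [0,0,-0.12]
    - [0,0,-0.14]
    - [0,0,-0.16]
    - [0,0,-0.172]
    - [0,0,-0.172]
    - [0,0,-0.172]

```text
time_s: 8.2
tcp_pos: [0.5428, 0.1287, 0.2004]
eef_rot: [-180.0, -0.0, 178.6]
contact_force: [-0.1, -0.8, 1.1]
gripper_width: 0.0003
gripper_force: 0.0
```

Run:
```python
from plant import r, viewer
import cv2, pickle, numpy as np
s=r.get_state(); c=viewer.capture('wrist'); t=viewer.capture('top'); print(s['tcp_pos'],s['eef_rot'])
cv2.imwrite('pics/w3.png',np.hstack([cv2.resize(c['img'],(400,300)),cv2.resize(t['img'][150:350,220:450],(345,300))])[:,:,::-1])
```

```text
[0.54278045 0.1286736  0.20036026] [-1.79977788e+02 -4.22471070e-02  1.78552148e+02]
```

View pics/w3.png

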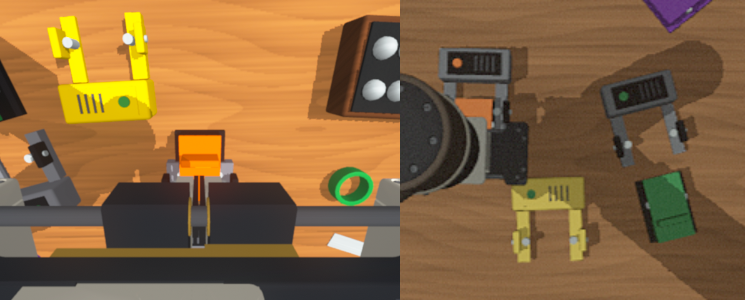

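The picture shows the green pack out and flat in front of its charger, at (668,208) in the right half. The orange pack is square to the tool, with its fin at (200,160) in the left half.

>>> arm_command:
  travel:
    - [0,0,-0.04]
    - [0,0,-0.1]
    - [0,0,-0.16]
    - [0,0,-0.21]
    - [0,0,-0.245]
    - [0,0,-0.265]
    - [0,0,-0.27]
    - [0,0,-0.27]
  delta_rot:
    - [0,0,0]
    - [0,0,0]
    - [0,0,0]
    - [0,0,0]
    - [0,0,0]
    - [0,0,0]
    - [0,0,0]
    - [0,0,0]

```text
time_s: 9.3
tcp_pos: [0.5435, 0.1294, 0.0661]
eef_rot: [180.0, 0.0, 178.5]
contact_force: [0.4, -0.2, 0.5]
gripper_width: 0.0007
gripper_force: 0.0
```

>>> arm_command:
  travel:
    - [0.01,-0.0003,0]
    - [0.02,-0.0005,0]
    - [0.026,-0.0007,0]
    - [0.032,-0.0008,0]
    - [0.038,-0.001,0]
    - [0.044,-0.0011,0]
    - [0.05,-0.0013,0]
    - [0.055,-0.0014,0]
    - [0.059,-0.0015,0]
    - [0.062,-0.0016,0]
    - [0.064,-0.0017,0]
  delta_rot:
    - [0,0,0]
    - [0,0,0]
    - [0,0,0]
    - [0,0,0]
    - [0,0,0]
    - [0,0,0]
    - [0,0,0]
    - [0,0,0]
    - [0,0,0]
    - [0,0,0]
    - [0,0,0]

```text
time_s: 10.68
tcp_pos: [0.5746, 0.1283, 0.0653]
eef_rot: [-180.0, -0.1, 178.5]
contact_force: [-5.2, 1.4, 2.2]
gripper_width: 0.0005
gripper_force: 2.6
```

>>> arm_command:
  travel:
    - [0.002,0,0]
    - [0.004,0,0]
    - [0.006,0,0]
    - [0.008,0,0]
    - [0.008,0,0]
  delta_rot:
    - [0,0,0]
    - [0,0,0]
    - [0,0,0]
    - [0,0,0]
    - [0,0,0]

```text
time_s: 11.3
tcp_pos: [0.5798, 0.1287, 0.0658]
eef_rot: [180.0, 0.1, 178.6]
contact_force: [0.3, -0.9, -0.4]
gripper_width: 0.0008
gripper_force: 0.0
```

>>> arm_command:
  travel:
    - [0.002,0,0]
    - [0.004,0,0]
    - [0.006,0,0]
    - [0.008,0,0]
    - [0.008,0,0]
  delta_rot:
    - [0,0,0]
    - [0,0,0]
    - [0,0,0]
    - [0,0,0]
    - [0,0,0]

```text
time_s: 11.92
tcp_pos: [0.5818, 0.1282, 0.0654]
eef_rot: [-180.0, -0.1, 178.5]
contact_force: [-8.7, 2.1, 7.3]
gripper_width: 0.0008
gripper_force: 4.4
```

>>> arm_command:
  travel:
    - [0.003,0,0]
    - [0.006,0,0]
    - [0.006,0,0]
    - [0.006,0,0]
  delta_rot:
    - [0,0,0]
    - [0,0,0]
    - [0,0,0]
    - [0,0,0]

```text
time_s: 12.42
tcp_pos: [0.5819, 0.1281, 0.0653]
eef_rot: [-179.9, -0.4, 178.5]
contact_force: [-20.7, 4.6, 15.2]
gripper_width: 0.0006
gripper_force: 10.6
```

>>> arm_command:
  travel:
    - [-0.01,0,0]
    - [-0.026,0.001,0]
    - [-0.026,0.001,0.06]
    - [-0.026,0.001,0.15]
    - [-0.026,0.001,0.25]
    - [-0.026,0.05,0.3]
    - [-0.026,0.14,0.3]
    - [-0.026,0.23,0.3]
    - [-0.026,0.32,0.3]
    - [-0.026,0.41,0.3]
    - [-0.026,0.5,0.3]
    - [-0.026,0.57,0.3]
    - [-0.026,0.6,0.3]
    - [-0.026,0.6,0.3]
  delta_rot:
    - [0,0,0]
    - [0,0,0]
    - [0,0,0]
    - [0,0,0]
    - [0,0,0]
    - [0,0,0]
    - [0,0,0]
    - [0,0,0]
    - [0,0,0]
    - [0,0,0]
    - [0,0,0]
    - [0,0,0]
    - [0,0,0]
    - [0,0,0]

```text
time_s: 14.18
tcp_pos: [0.5731, 0.4291, 0.2149]
eef_rot: [-180.0, -0.0, 178.6]
contact_force: [-0.1, 0.6, 0.5]
gripper_width: 0.0005
gripper_force: 0.0
```

Run:
```python
from plant import r, viewer
from h import *
t=viewer.capture('top')
for col,b in(('orange',(240,202,300,265)),('green',(370,240,450,310))):
    rc=cv2.minAreaRect(blob(t['img'],col,b)); P=np.array([plane(t,p,.04)[:2] for p in cv2.boxPoints(rc)]); print(col,rc,P.mean(0).round(4))
cv2.imwrite('pics/t4.png',cv2.resize(t['img'][150:350,220:450],None,fx=3,fy=3)[:,:,::-1])
```

```text
orange ((268.5, 224.0), (42.0, 25.0), 90.0) [0.6189 0.1278]
green ((398.5588684082031, 287.7353210449219), (42.928802490234375, 26.92145347595215), 75.96376037597656) [ 0.4697 -0.1761]
```

View pics/t4.png

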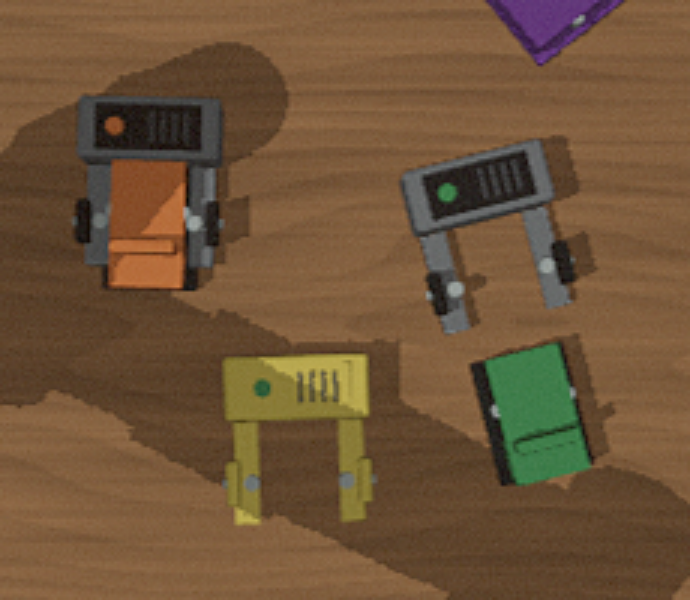

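The orange pack now sits against its housing at (148,160). The green pack is 107 mm out and clear of its rails, near (540,412).

```bash
python3 -c "
from plant import close_job
print(close_job())"
```

```text
the job is handed in; nothing more can be done
None
```

I handed the job in at about 14 s: the green pack stands flat about 107 mm in front of its charger, clear of the rails, and the orange pack is fully home against its housing; no verdict was returned.

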